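# Load the dust collector's filter and lock its cover

### The job

Lay the pleated filter cassette flat in the open bay of the dust collector, handle fin outwards, and swing the cover fully shut over it. Then push the sprung stud on the cover in, turn it a quarter turn clockwise until it locks, and let it spring back out. Do not push the stone, the wooden buffing disc or the glass tumbler about.

Things in the scene. Friction and masses are not known exactly. Their poses are not given: they have to be found in the camera images.
- case: Blue fixed case whose open face slopes 30 deg, looking up and away from the robot. Origin: middle of the face plane, 130 mm up. x: up the slope, towards the robot; y: to the robot's right; z: out of the face. Case: x -95..95, y -105..115, z -77..0 mm. Bay (larger opening): x -55..55, y -70..30, floor z -65. Pocket for the stud's foot: x -30..30, y 45..95. A pipe reaches 180 mm behind it.
- bay_floor (a point): Middle of the bay's floor (110 mm up the slope by 100 mm across, 65 mm deep below the face). Its axes are those of case.
- cassette: Loose filter cassette, about 150 g: flat black frame 80 x 64 x 28 mm (x, y, z) with white pleats on top and on it a grey handle fin 44 mm long (along x), 12 mm thick (along y), 26 mm tall, so 54 mm tall in all. Origin: middle of the underside, z up through the fin. It fits the bay loosely, any way round, and stays below the cover.
- cover_hinge (a point): Middle of the cover's hinge line, which runs up the slope along the case's x axis at case y -90, z 0 mm. The axes of this point turn with the cover: y from the hinge to the free edge, z out of the cover's outer face.
- cover_edge (a point): Middle of the outer face's rim at the cover's free edge (the edge on the robot's right when shut). The aluminium cover is 160 mm (along the hinge) x 190 mm (hinge to free edge) x 6 mm thick, underside on the case's face when shut.
- cover (a joint): Cover angle, rad: 0 shut, grows as it opens, 1.57 stands square to the face, stop at 2.3. It starts standing open on the robot's left of the bay. Stiff hinge: it stays where it is left and takes about 4 N at the free edge to move; nothing latches it until the stud is locked.
- stud_head (a point): Middle of the top of the stud's round knurled steel head, on the cover's outer face 160 mm from the hinge line, midway along it. z: out of the cover along the stud's axis; y: along the black bar on the head's top, which at turn 0 points from hinge to free edge. Head 28 mm across, 26 tall below this point, on a neck 14 mm across; its top stands 34 mm above the outer face when out.
- stud_push (a joint): How far the stud is pushed in, m: 0 out, 0.008 fully in; a spring pushes it out (4 N at the start, 10 N fully in).
- stud_turn (a joint): Turn of the stud, rad, clockwise seen from outside: 0 unlocked (the start), 1.5 locked; stops at both ends. It turns only while pushed in over 5 mm (little torque needed); released at an end it springs out and cannot turn; let go in between it stays stuck in. Locked, its foot holds the cover down; turned before the cover is shut, it keeps the cover from shutting.
- stone: Bystander: grey dressing stone 110 x 50 x 30 mm, origin under its middle, x along its length.
- buff: Bystander: round wooden buffing disc, 100 mm across, 34 mm tall, lying flat, origin under its middle.
- tumbler: Bystander: glass tumbler 70 mm across, 85 mm tall, origin under its middle.
There are look-alikes about, which are no part of the job. What is shaped like the cassette but blue is not meant.

How it is judged (in metres and radians):
On the way, in this order (a step that is already met when the one before it is completed fails the run):
1. the cassette lies flat on the bay's floor, fin outwards, let go (z of cassette in the frame of bay_floor between -0.005 and 0.006 m and x of cassette in the frame of bay_floor between -0.03 and 0.03 m and y of cassette in the frame of bay_floor between -0.03 and 0.03 m and angle between the z axis of cassette and the z axis of case, either way round below 0.12 rad and angle between cassette's own z axis and vertical below 0.8 rad and contact force between the fingers and cassette below 0.1 N), for 0.2 s.
2. the cover is shut, the stud not yet turned (value of joint cover below 0.03 rad and value of joint stud_turn below 0.3 rad), for 0.1 s.
3. the stud is pushed in, with the cover shut (value of joint cover below 0.03 rad and value of joint stud_push above 0.0045 m), for 0.05 s.
4. the stud is turned to its lock and has sprung back out (value of joint cover below 0.03 rad and value of joint stud_turn above 1.25 rad and value of joint stud_push below 0.002 m), for 0.2 s.
At the end, for the whole second after the job is handed in: The cassette lies at rest flat on the bay's floor (within 6 mm in height and 0.12 rad), fin outwards; the cover is shut (within 0.03 rad); the stud is turned at least 1.25 rad clockwise and has sprung back to within 2 mm of fully out (all of step 4 and z of cassette in the frame of bay_floor between -0.005 and 0.006 m and x of cassette in the frame of bay_floor between -0.03 and 0.03 m and y of cassette in the frame of bay_floor between -0.03 and 0.03 m and angle between the z axis of cassette and the z axis of case, either way round below 0.12 rad and angle between cassette's own z axis and vertical below 0.8 rad and linear speed of cassette below 0.02 m/s); the robot touches nothing.
It fails at once if the stone was moved more than 25 mm (distance of stone from where it was at the start of the episode above 0.025 m).
It fails at once if the buffing disc was moved more than 25 mm (distance of buff from where it was at the start of the episode above 0.025 m).
It fails at once if the tumbler was moved more than 25 mm or tipped (distance of tumbler from where it was at the start of the episode above 0.025 m or angle between tumbler's own z axis and vertical above 0.3 rad).
It also fails if it takes over 69 s, if anything falls off the work surface, if the arm or the gripper's body presses on something with over 40 N, if the wrist force passes 120 N, or if a joint passes its speed limit or range.

### The arm

A 7-joint arm with a two-finger parallel gripper is mounted at the origin on the work surface. World frame = base frame: x ahead of the robot, y to its left, z up, the work surface at z = 0. Lengths are in mm, angles in rad, forces in N, time in s.
With the tool pointing down it reaches from about 400 to 875 mm from the base axis. Payload 4.4 kg.
Tool frame: the origin (TCP) lies at the very end of the fingers, on their centre line; the grasp point (between the pads) lies 19 mm behind it; z points along the fingers, y is the line along which they close (so a half turn about z gives the same grasp; the last joint's range is limited). The gripper opens to 85 mm and grips with 20 to 120 N. Pads are 22 mm wide; open, the fingers measure 114 mm over their backs; the gripper's body (76 mm by 85 mm) begins 54 mm behind the grasp point. The pads swing forward as they close: fully open they stand 13 mm farther back than shut.
Start: joints at [-1.387, 0.628, 0.038, 1.517, -0.027, 0.996, -0.02], TCP at [160.66, 629.846, 194.613] pointing down, gripper open.
Joint ranges: [-3.06, 3.06], [-0.37, 2.12], [-1.25, 1.32], [0.18, 2.47], [-1.1, 4.24], [0.23, 1.98], [-2.94, 2.94]. Speed limits (rad/s): [2.57, 2.57, 3.14, 3.14, 3.14, 3.14, 3.14].

### API

Orientations are given as [roll, pitch, yaw] about the fixed x, y, z axes, in that order (R = Rz(yaw) Ry(pitch) Rx(roll)).
In Python, from cell import read_state, get_image, camera_info, finish_job gives the robot as it stands.
- The arm moves only by the tool play_rows, never from a script. Its argument "deltas" is one flat list of numbers, 7 for each row, row after row: the shift along the tool's x, y, z in mm, then the turn, a rotation vector about the tool's x, y, z in rad, then the opening, from 0 (shut) to 1 (fully open). In form: [dx, dy, dz, ax, ay, az, grip, dx, dy, dz, ax, ay, az, grip, ...]. A call has 1 to 10 rows; each row is the pose to reach, as a shift and turn from the pose commanded when the call began, along the tool's axes at that moment; what a row does not reach only later rows make up. A row lasts 1/8 s, in which the tool goes at most 62.5 mm and 10.7 degrees, less where a joint would pass 70% of its speed; a pose out of reach is approached as far as the arm can. A call with a gripper value outside its range is refused whole. The fingers move at their own pace and stop on an object; the grip force is fixed at half the most. Time passes only in rows, so rows that repeat a pose let the fingers close. It gives the time, the measured TCP pose, the force, the opening and the grip force at its end, in the units of the state.
- read_state(): the state, without advancing time (a new reading comes with each control period).
- get_image(name): name is "side" or "top" or "wrist"; returns the picture (420x560x3 uint8, red, green, blue); there is no depth.
- camera_info(name): a dict with "fx", "fy", "cx", "cy" (pixels), "T" (4x4, takes a point from camera to world coordinates). Camera axes: x right, y down, z forward; pixel columns grow to the right and rows downward; lengths in mm; the calibration is good to about 2 mm. A picture is of the moment at which its call begins: read the wrist's pose just before it. camera_info takes no time and is no camera call; for the wrist camera it gives the pose at the moment of the call.
- finish_job(): hands the job in; it is judged then, once.
The state is a dict: "clock": time; "qpos": joint angles; "qd": joint speeds; "tau": joint torques, N m; "eef_pos": TCP position; "tool_rot": TCP orientation; "force": force on the tool from outside, world axes, zero at the start; "torque": the same for the moment, N m; "width": finger opening in mm; "gripper_force": force on a finger pad.
Only numpy, scipy, OpenCV 4.12 (cv2) and the standard library are available. Lean on these libraries where they do the work, as an engineer would, in place of code of your own. Each camera call takes 0.05 s, during which the arm holds its last target. There are 200 camera calls.

## Working session

There is one attempt and no reset: what is moved stays moved. The work goes in short steps, Python scripts to look and compute and a tool call to move; the robot and the scene stay as the last step left them, time stands still between calls to the robot, and variables do not carry over. Pictures are saved under pics/ and viewed, at most 10 in all, crops included, and the job is handed in when it is done.

Besides the shell and the picture viewer there is one more tool, called after ">>>" as name(argument=value, ...) on one line, values as JSON. play_rows: Moves the arm, as the interface text tells. Its arguments: {"type":"object","properties":{"deltas":{"type":"array"}},"required":["deltas"]}

```bash
mkdir -p pics; ls
python3 - <<'E'
from cell import *
import cv2,numpy as np
s=read_state();print(s)
for n in("side","top"):
    im=get_image(n);cv2.imwrite(f"pics/{n}0.png",im[:,:,::-1]);c=camera_info(n);print(n,c["fx"],c["cx"],c["cy"],np.round(c["T"],3).tolist())
E
```

```text
pics
{'clock': 0.0, 'qpos': array([-1.38679761,  0.62936566,  0.03844425,  1.51841076, -0.02700163,
        0.99631096, -0.02001312]), 'qd': array([ 0.0001024 ,  0.00120169, -0.00196295, -0.00043916,  0.00178034,
        0.00067064, -0.00066069]), 'tau': array([-2.06585919e-04, -5.63414276e+01,  1.22658782e+00, -1.93430507e+01,
        1.11626589e-02,  1.09183238e-02, -6.59420081e-06]), 'eef_pos': array([160.48092646, 629.12616089, 193.66289103]), 'tool_rot': array([-3.13961624e+00,  2.81800403e-05,  2.89177712e+00]), 'force': array([0.42003623, 0.20958996, 0.03276509]), 'torque': array([-0.01113824,  0.00243412,  0.0064982 ]), 'gripper_force': 0.0, 'width': 85.35248274967077}
side 422.2039223453736 278.19105677278293 205.09020553319257 [[0.995, -0.063, 0.075, 463.881], [-0.097, -0.753, 0.651, -777.436], [0.015, -0.655, -0.755, 919.915], [0.0, 0.0, 0.0, 1.0]]
top 383.30080217787525 280.1068500909548 207.96186865594916 [[0.019, -0.996, 0.093, 445.014], [-1.0, -0.018, 0.011, -88.815], [-0.009, -0.093, -0.996, 954.734], [0.0, 0.0, 0.0, 1.0]]
```

View pics/side0.png

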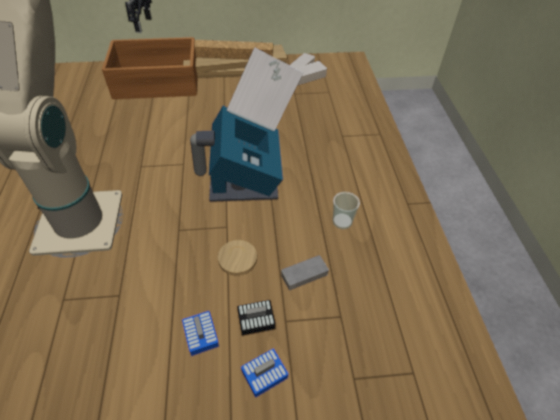

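View pics/top0.png

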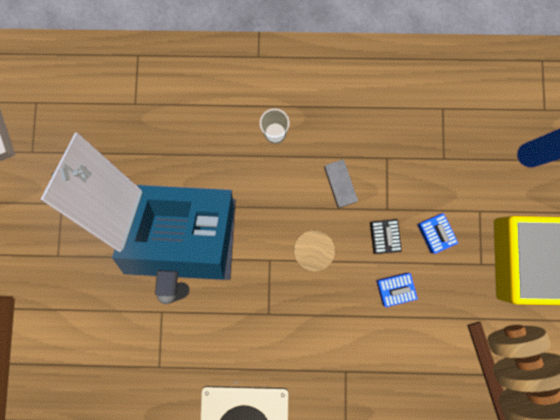

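The black-framed part at top (386,236) / side (257,317) fits the cassette. The two at top (438,233) and (397,289) are blue look-alikes. I'll confirm this in an enlarged crop, together with the case corners.

```bash
cat > h.py <<'E'
import numpy as np,cv2
from cell import *
from scipy.spatial.transform import Rotation as R
def proj(n,P,c=None):
    c=c or camera_info(n);T=np.array(c["T"]);p=(np.atleast_2d(P)-T[:3,3])@T[:3,:3]
    return np.c_[c["fx"]*p[:,0]/p[:,2]+c["cx"],c["fy"]*p[:,1]/p[:,2]+c["cy"]]
def ray(n,uv,c=None):
    c=c or camera_info(n);T=np.array(c["T"]);d=T[:3,:3]@[(uv[0]-c["cx"])/c["fx"],(uv[1]-c["cy"])/c["fy"],1]
    return T[:3,3],d
def onz(n,uv,z,c=None):
    o,d=ray(n,uv,c);return o+d*(z-o[2])/d[2]
def two(a,b):
    (o1,d1),(o2,d2)=ray("top",a),ray("side",b)
    A=np.c_[d1,-d2];t=np.linalg.lstsq(A,o2-o1,rcond=None)[0];p,q=o1+d1*t[0],o2+d2*t[1]
    return (p+q)/2,np.linalg.norm(p-q)
def caseR(psi): # columns case axes
    c,s=np.cos(np.pi/6),.5
    return R.from_euler("z",psi).as_matrix()@np.array([[-c,0,s],[0,-1,0],[s,0,c]])
def toolmove(Pt,Rt,s=None):
    s=s or read_state();R0=R.from_euler("xyz",s["tool_rot"]).as_matrix()
    return np.round(R0.T@(np.array(Pt)-s["eef_pos"]),1),np.round(R.from_matrix(R0.T@Rt).as_rotvec(),3)
E
python3 - <<'E'
from h import *
t=cv2.imread("pics/top0.png");s=cv2.imread("pics/side0.png")
def cr(im,x,y,w,h,k):return cv2.resize(im[y:y+h,x:x+w],None,fx=k,fy=k,interpolation=cv2.INTER_CUBIC)
a=np.hstack([cr(t,40,130,200,150,2),cr(s,190,50,120,150,2)[:,:,:]])
a=cv2.copyMakeBorder(a,0,0,0,800-a.shape[1],cv2.BORDER_CONSTANT)
b=np.hstack([cr(t,366,216,40,40,7),cr(s,232,297,50,40,7)]);b=cv2.copyMakeBorder(b,0,0,0,800-b.shape[1],cv2.BORDER_CONSTANT)
cv2.imwrite("pics/c1.png",np.vstack([a,b]))
print(onz("top",(386,236),28),onz("side",(257,317),28))
E
```

```text
[ 467.94582911 -334.60378944   28.        ] [ 471.6097256  -339.56976789   28.        ]
```

View pics/c1.png

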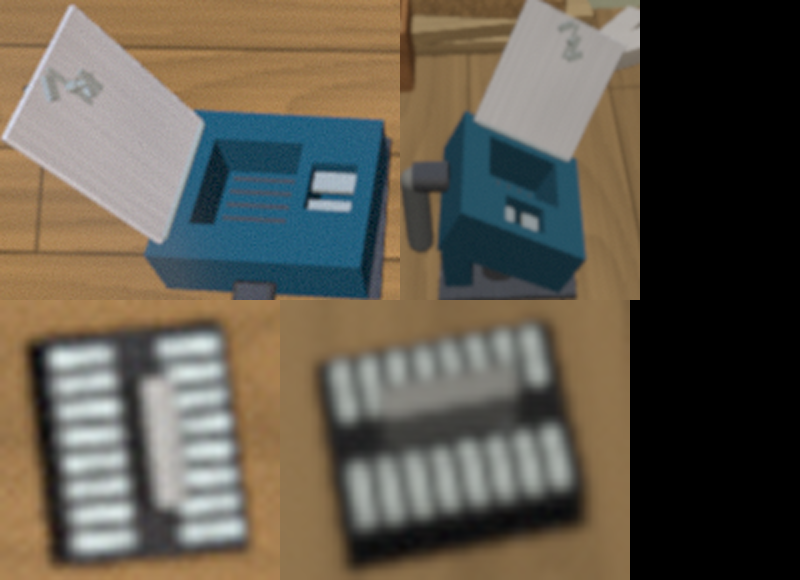

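The crop confirms it: black frame with a grey fin, so this is the cassette. The stud is on the hidden side of the cover, and only its foot shows. Case face corners: top (232,190.5), (219,264), (114,256.5); side (282,180), (210.5,154), (223.5,106.5).

Run:
```python
from h import *
C=[(-95,115,0),(95,115,0),(95,-105,0)]
tp=[(232,190.5),(219,264),(114,256.5)];sp=[(282,180),(210.5,154),(223.5,106.5)]
for c,a,b in zip(C,tp,sp):
    z=130+c[0]*.5;p,e=two(a,b);print(c,np.round(p,1),round(e,1),np.round(onz("top",a,z),1),np.round(onz("side",b,z),1))
P=[(onz("top",a,130+c[0]*.5)+onz("side",b,130+c[0]*.5))/2 for c,a,b in zip(C,tp,sp)]
# rigid 2D (kabsch)
M=caseR(0);L=np.array([M@np.array(c,float) for c in C])[:,:2];Q=np.array(P)[:,:2]
L0,Q0=L-L.mean(0),Q-Q.mean(0);psi=np.arctan2((L0[:,0]*Q0[:,1]-L0[:,1]*Q0[:,0]).sum(),(L0*Q0).sum())
Rz=np.array([[np.cos(psi),-np.sin(psi)],[np.sin(psi),np.cos(psi)]]);o=Q.mean(0)-Rz@L.mean(0)
print("psi",psi,"o",o,"res",np.round(Q-(L@Rz.T+o),1))
O=np.array([*o,130]);Rc=caseR(psi)
for b in [(-55,-70,0),(-55,30,0),(55,-70,0),(55,30,0),(0,-90,0),(-80,-90,0),(80,-90,0)]:
    print(b,np.round(proj("top",O+Rc@b),1),np.round(proj("side",O+Rc@b),1))
# cover corners: top crop
for a,b in [((40+72/2,130+5/2),(190+(530-400)/2,50-2)),((40+4/2,130+136/2),None),((40+204/2,130+124/2),(190+(572-400)/2,50+160/2)),((40+163/2,130+243/2),(190+(475-400)/2,50+122/2))]:
    pass
p=[(366+u/7,216+(v-300)/7) for u,v in[(32,345),(218,322),(55,562),(245,548)]]
print(np.round([onz("top",q,28) for q in p],1), np.round([onz("side",(232+(u-280)/7,297+(v-300)/7),28) for u,v in [(318,360),(545,325),(350,535),(583,485)]],1))
```

```text
(-95, 115, 0) [564.9  31.6  86. ] 1.7 [564.5  32.1  82.5] [566.2  35.1  82.5]
(95, 115, 0) [391.7  37.9 190. ] 21.7 [401.9  40.6 177.5] [379.4  51.7 177.5]
(95, -105, 0) [414.2 253.4 177.9] 2.6 [412.9 253.6 177.5] [415.5 253.9 177.5]
psi -0.0689695019406247 o [486.94191557 150.84327004] res [[ 4.2  3.2]
 [-6.3  4.4]
 [ 2.1 -7.5]]
(-55, -70, 0) [[148.1 199. ]] [[267.1 132.6]]
(-55, 30, 0) [[192.2 202.8]] [[267.4 155.2]]
(55, -70, 0) [[133.3 241.2]] [[234.2 118. ]]
(55, 30, 0) [[181.  245.5]] [[232.7 140.5]]
(0, -90, 0) [[131.8 218.5]] [[251.  121.2]]
(-80, -90, 0) [[142.4 189.5]] [[274.1 131.6]]
(80, -90, 0) [[119.9 250.9]] [[226.7 110.3]]
[[ 500.  -297.7   28. ]
 [ 509.1 -361.7   28. ]
 [ 425.7 -305.3   28. ]
 [ 431.7 -370.2   28. ]] [[ 428.3 -307.1   28. ]
 [ 504.2 -301.    28. ]
 [ 436.4 -369.    28. ]
 [ 511.6 -358.8   28. ]]
```

>>> play_rows(deltas=[0, 0, -62, 0, 0, 0, 1, 0, 0, -124, 0, 0, 0, 1, 0, 0, -186, 0, 0, 0, 1, 0, 0, -230, 0, 0, 0, 1, -60, -50, -250, 0, 0, 0, 1, -429, -386, -250, 0, 0, 0, 1, -429, -386, -250, 0, 0, 0, 1, -429, -386, -250, 0, 0, 0, 1, -429, -386, -250, 0, 0, 0, 1, -429, -386, -250, 0, 0, 0, 1])

```text
clock: 1.35
eef_pos: [369.1, 318.0, 442.7]
tool_rot: [-3.141, -0.0, 2.892]
force: [1.3, 0.9, -0.8]
width: 85.3
gripper_force: 0.0
```

Run:
```python
from h import *
C=[(-95,115,0),(95,115,0),(95,-105,0),(-55,-70,0),(-55,30,0),(55,-70,0)]
tp=[(232,190.5),(219,264),(114,256.5),(150,200),(191.5,201.5),(135,241)]
P=[onz("top",a,130+c[0]*.5) for c,a in zip(C,tp)]+[onz("side",b,130+c[0]*.5) for c,b in [((-95,),(282,180)),((95,),(223.5,106.5))]]
C=C+[C[0],C[2]]
M=caseR(0);L=np.array([M@np.array(c,float) for c in C])[:,:2];Q=np.array(P)[:,:2]
L0,Q0=L-L.mean(0),Q-Q.mean(0);psi=np.arctan2((L0[:,0]*Q0[:,1]-L0[:,1]*Q0[:,0]).sum(),(L0*Q0).sum())
Rz=np.array([[np.cos(psi),-np.sin(psi)],[np.sin(psi),np.cos(psi)]]);o=Q.mean(0)-Rz@L.mean(0)
print("psi",psi,"o",o,"res",np.round(Q-(L@Rz.T+o),1).tolist())
s=read_state();print(s["eef_pos"],s["tool_rot"],s["qpos"],s["clock"])
```

```text
psi -0.04278656505661564 o [489.21004297 148.93391163] res [[-2.0, 1.5], [-0.2, 3.0], [1.4, -3.8], [-2.7, -3.9], [-0.2, 2.5], [0.2, -0.5], [-0.3, 4.6], [4.0, -3.4]]
[369.09588057 318.02235103 442.67653671] [-3.14147906e+00 -1.61281146e-04  2.89185713e+00] [-0.91022626  0.19588296  0.18064561  1.52493453 -0.03542729  1.42415844
  0.59328307] 1.35
```

>>> play_rows(deltas=[-150, -150, 0, 0, 0, 0, 1, -150, -150, 0, 0, 0, 0, 1, -150, -150, 0, 0, 0, 0, 1, -150, -150, 0, 0, 0, 0, 1, -150, -150, 0, 0, 0, 0, 1])

```text
clock: 1.98
eef_pos: [477.2, 135.5, 442.5]
tool_rot: [-3.141, -0.0, 2.887]
force: [-1.0, 0.6, -0.4]
width: 85.2
gripper_force: 0.0
```

Run:
```python
from h import *
s=read_state();print(s["eef_pos"],s["tool_rot"],s["qpos"],s["clock"])
c=camera_info("wrist");im=get_image("wrist");cv2.imwrite("pics/w1.png",im[:,:,::-1])
print({k:np.round(v,3).tolist() for k,v in c.items()})
import pickle;pickle.dump(c,open("w1.pkl","wb"))
O=np.array([489,149,130]);Rc=caseR(-.043)
for b in [(-95,115,0),(95,115,0),(-55,-70,0),(-55,30,0),(55,-70,0),(55,30,0)]: print(b,np.round(proj("wrist",O+Rc@b,c),0))
```

```text
[477.16317078 135.46182684 442.47523237] [-3.14058985e+00 -3.43884302e-04  2.88698820e+00] [-0.58090104  0.21712083  0.32358266  1.50731013 -0.0685359   1.4292314
  1.06151823] 1.975
{'fx': 313.162, 'fy': 313.162, 'cx': 283.041, 'cy': 208.214, 'T': [[0.251, 0.917, 0.311, 397.042], [0.968, -0.238, -0.082, 157.008], [-0.001, 0.322, -0.947, 621.481], [0.0, 0.0, 0.0, 1.0]]}
(-95, 115, 0) [[240. 215.]]
(95, 115, 0) [[200. 128.]]
(-55, -70, 0) [[339. 178.]]
(-55, 30, 0) [[281. 190.]]
(55, -70, 0) [[335. 124.]]
(55, 30, 0) [[267. 139.]]
```

View pics/w1.png

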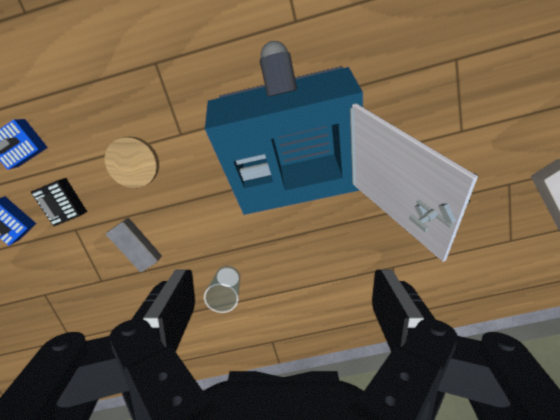

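>>> play_rows(deltas=[-110, -457, 0, 0, 0, -0.36, 0.6, -110, -457, 0, 0, 0, -0.36, 0.6, -110, -457, 0, 0, 0, -0.36, 0.6, -110, -457, 0, 0, 0, -0.36, 0.6, -110, -457, 140, 0, 0, -0.36, 0.6, -110, -457, 180, 0, 0, -0.36, 0.6, -110, -457, 180, 0, 0, -0.36, 0.6, -110, -457, 180, 0, 0, -0.36, 0.6, -110, -457, 180, 0, 0, -0.36, 0.6, -110, -457, 180, 0, 0, -0.36, 0.6])

```text
clock: 3.28
eef_pos: [469.0, -332.3, 260.0]
tool_rot: [3.139, -0.005, -3.033]
force: [-0.4, 2.2, -0.3]
width: 50.7
gripper_force: 0.0
```

Run:
```python
from h import *
import pickle
s=read_state();print(s["eef_pos"],s["tool_rot"],s["qpos"],s["clock"])
c=camera_info("wrist");im=get_image("wrist");cv2.imwrite("pics/w2.png",im[:,:,::-1])
print(np.round(proj("wrist",[[468.5,-334,28]],c)))
# grey fin + black frame: dark mask near prediction
u,v=proj("wrist",[[468.5,-334,28]],c)[0].astype(int)
x0,y0=max(u-90,0),max(v-90,0)
cv2.imwrite("pics/w2c.png",cv2.resize(im[y0:y0+180,x0:x0+180,::-1],None,fx=3,fy=3,interpolation=cv2.INTER_CUBIC));print(x0,y0)
pickle.dump(c,open("w2.pkl","wb"))
c1=pickle.load(open("w1.pkl","rb"))
O=np.array([489,152,130]);Rc=caseR(-.043)
def tri(a,ca,b,cb):
    (o1,d1),(o2,d2)=ray("top",a,ca),ray("wrist",b,cb);t=np.linalg.lstsq(np.c_[d1,-d2],o2-o1,rcond=None)[0]
    p,q=o1+d1*t[0],o2+d2*t[1];return (p+q)/2,np.linalg.norm(p-q)
for a,b in [((76,132.5),(445,260)),((42,198),(475,178))]:
    p,e=tri(a,camera_info("top"),b,c1);l=Rc.T@(p-O);print(np.round(p),round(e,1),np.round(l),"angle",np.arctan2(l[2],l[1]+90),np.hypot(l[2],l[1]+90))
```

```text
[ 468.95769973 -332.29739388  259.96953131] [ 3.13884582 -0.00463919 -3.0333665 ] [ 0.26559825  0.4888281   0.46738359  1.65091754 -0.24263901  1.06538285
  2.48417549] 3.275
[[281. 168.]]
190 77
[653. 319. 233.] 4.6 [ -84. -174.  168.] angle 2.0361526242934826 187.67315745603207
[515. 324. 313.] 2.9 [  76. -173.  168.] angle 2.027724761801886 187.26950504144227
```

View pics/w2c.png

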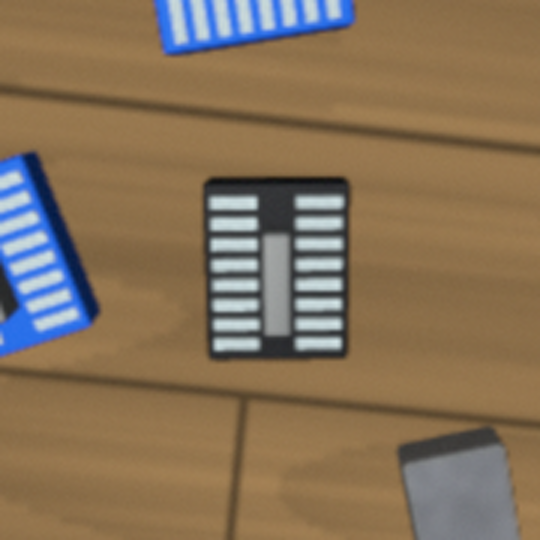

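The crop shows the black cassette square to the tool, with the fin top centred at wrist pixel (282.3,171.7). The blue look-alikes lie to the left and above.

Run:
```python
from h import *
import pickle
c=pickle.load(open("w2.pkl","rb"));p=onz("wrist",(282.3,171.7),54,c);print(p)
print(toolmove([p[0],p[1],31],R.from_euler("xyz",[np.pi,0,-3.035]).as_matrix()))
```

```text
[ 467.88599574 -332.29398349   54.        ]
(array([  2.2,  -1.7, 230.4]), array([ 0.003, -0.002,  0.004]))
```

>>> play_rows(deltas=[2, -1.5, 60, 0.003, -0.002, 0, 0.6, 2, -1.5, 120, 0.003, -0.002, 0, 0.6, 2, -1.5, 175, 0.003, -0.002, 0, 0.6, 2, -1.5, 215, 0.003, -0.002, 0, 0.6, 2, -1.5, 230, 0.003, -0.002, 0, 0.6, 2, -1.5, 230, 0.003, -0.002, 0, 0, 2, -1.5, 230, 0.003, -0.002, 0, 0, 2, -1.5, 230, 0.003, -0.002, 0, 0, 2, -1.5, 230, 0.003, -0.002, 0, 0, 2, -1.5, 180, 0.003, -0.002, 0, 0])

```text
clock: 4.58
eef_pos: [466.3, -332.2, 80.8]
tool_rot: [3.14, -0.003, -3.031]
force: [0.9, -0.6, -0.7]
width: -0.4
gripper_force: 0.0
```

The fingers closed on nothing, so I'll look.

Run:
```python
from h import *
im=get_image("wrist");s=get_image("side")
a=cv2.resize(im[60:360,130:430],(600,600));b=cv2.resize(s[270:370,207:307],(200,200),interpolation=cv2.INTER_CUBIC)
o=np.zeros((600,800,3),np.uint8);o[:,:600]=a;o[:200,600:]=b
cv2.imwrite("pics/w3.png",o[:,:,::-1]);st=read_state();print(st["eef_pos"],st["width"])
```

```text
[ 471.02894913 -336.78253921   87.25628715] 0.30072648193389934
```

View pics/w3.png

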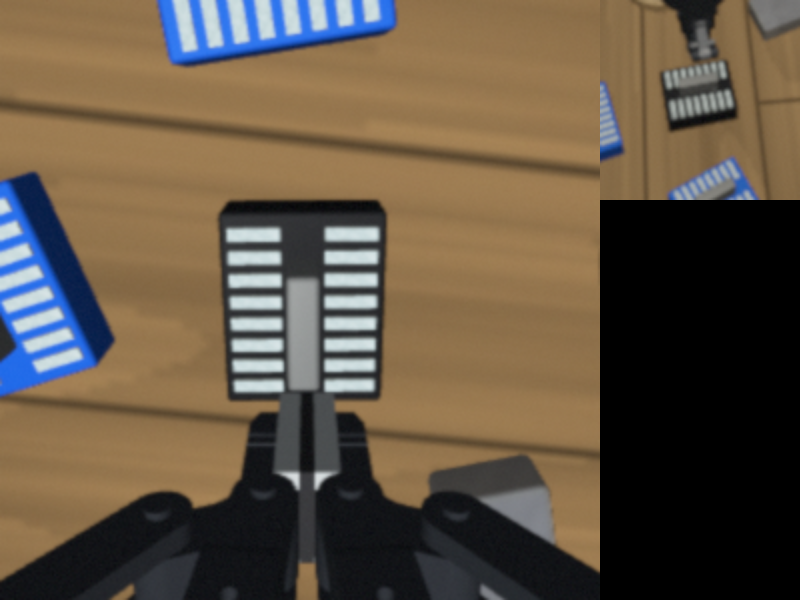

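Run:
```python
from h import *
st=read_state();print(st["clock"],st["eef_pos"],st["tool_rot"],st["qpos"],st["width"],st["force"])
c=camera_info("wrist");print(onz("wrist",(281.5,227.5),54,c),onz("wrist",(281.5,171.5),54,c),"tcp px",proj("wrist",st["eef_pos"],c),"frame far/near edge z28",onz("wrist",(130+305/2,60+398/2),28,c),onz("wrist",(130+303/2,60+213/2),28,c))
print("side tcp",proj("side",st["eef_pos"]),proj("side",[[468,-332,54]]))
```

```text
4.675 [ 471.02894913 -336.78253921   87.25628715] [-3.13269227  0.00818929 -3.03191645] [ 0.34012441  0.69004067  0.36556923  1.83942174 -0.37447818  0.66768502
  2.60415406] 0.30072648193389934 [ 0.02025116 -0.96699905  0.06022247]
[ 475.61468317 -337.19376094   54.        ] [ 434.19112772 -341.70781121   54.        ] tcp px [[282.2189547  241.44291151]] frame far/near edge z28 [ 515.27885137 -332.3727395    28.        ] [ 436.10728936 -341.85708634   28.        ]
side tcp [[256.0288908  303.41095818]] [[254.90657502 308.71298605]]
```

>>> play_rows(deltas=[0, 0, 0, 0, 0, 0, 0.6, 0, 0, 0, 0, 0, 0, 0.6, 0, 0, 0, 0, 0, 0, 0.6, 0, 0, 0, 0, 0, 0, 0.6])

```text
clock: 5.18
eef_pos: [468.1, -333.9, 82.2]
tool_rot: [-3.139, 0.001, -3.031]
force: [0.3, 0.3, 0.6]
width: 51.4
gripper_force: 0.0
```

Run:
```python
from h import *
st=read_state();print(st["clock"],st["eef_pos"],st["tool_rot"],st["qpos"],st["qd"])
c=camera_info("wrist");im=get_image("wrist");cv2.imwrite("pics/w4.png",im[:,:,::-1]);print(read_state()["eef_pos"])
v=im.astype(int)
# fin: grey blob near expected
m=((abs(v.max(2)-v.min(2))<25)&(v.mean(2)>110)).astype(np.uint8)
n,l,s,ce=cv2.connectedComponentsWithStats(m)
for i in range(1,n):
    if s[i,4]>150: print(s[i],np.round(ce[i],1))
```

```text
5.175 [ 468.06323644 -333.87496046   82.20124408] [-3.13933511e+00  1.04077688e-03 -3.03149233e+00] [ 0.34129101  0.69691006  0.36221947  1.84357337 -0.37518836  0.66627231
  2.60470028] [ 0.00049339 -0.00378403  0.00127393 -0.00080785 -0.00171764 -0.00019006
  0.00122083]
[ 468.19108551 -333.95967088   82.35200023]
[ 224    0   78   35 1840] [262.1  16.3]
[313  35   9  32 184] [317.1  50.8]
[300  38   9  31 173] [303.8  53. ]
[286  40  10  31 165] [290.6  55.2]
[273  42  10  32 170] [277.3  57.3]
[260  45   9  31 165] [264.1  59.8]
[246  47  10  31 168] [250.9  61.6]
[233  49  11  31 172] [238.   63.9]
[220  51  11  31 171] [225.   66.1]
[246 171  28   8 199] [258.9 174.2]
[295 171  28   7 192] [308.2 174. ]
[246 182  28   8 196] [259.5 185.9]
[295 182  27   8 213] [308.1 185.5]
[  77  184   50   63 1048] [102.7 215.4]
[247 194  27   7 188] [259.9 197. ]
[295 194  27   7 186] [307.8 197. ]
[277 196  15  56 828] [284.  223.7]
[247 205  27   7 185] [260.3 208. ]
[295 205  26   7 182] [307.5 208. ]
[295 215  26   8 174] [307.2 218.7]
[248 216  26   7 181] [260.4 219. ]
[248 226  27   7 177] [261.  229.1]
[295 226  26   7 178] [307.4 229. ]
[249 236  26   7 157] [261.5 239.4]
[295 236  25   7 157] [307.3 239.3]
[249 247  26   6 152] [261.7 249.5]
[295 246  25   7 152] [307.1 249.5]
[387 301  21  17 223] [399.4 308.6]
[391 371  25  26 439] [400.7 384.5]
```

Run:
```python
from h import *
c=camera_info("wrist");p=onz("wrist",(284,223.7),54,c);print(p)
for m in [(264,174),(308,174)]:print(onz("wrist",m,28,c))
print(toolmove([p[0],p[1],31],R.from_euler("xyz",[np.pi,0,-3.031]).as_matrix()))
```

```text
[ 467.37266551 -332.92933945   54.        ]
[ 439.05695688 -351.3658878    28.        ]
[ 435.35280276 -318.19397256   28.        ]
(array([ 0.8,  1.2, 51.3]), array([-0.003,  0.001, -0.   ]))
```

>>> play_rows(deltas=[0, 0, 30, 0, 0, 0, 0.5, 0, 0, 40, 0, 0, 0, 0.5, 0, 0, 52, 0, 0, 0, 0.5, 0, 0, 52, 0, 0, 0, 0.5, 0, 0, 52, 0, 0, 0, 0.5])

```text
clock: 5.85
eef_pos: [468.8, -334.6, 31.3]
tool_rot: [-3.138, 0.003, -3.031]
force: [-0.8, 0.1, 0.7]
width: 42.7
gripper_force: 0.0
```

Run:
```python
from h import *
st=read_state();print(st["eef_pos"],st["tool_rot"],st["force"])
c=camera_info("wrist");im=get_image("wrist");s=get_image("side")
a=cv2.resize(im[110:360,130:430],(600,500));b=cv2.resize(s[270:370,207:307],(200,200),interpolation=cv2.INTER_CUBIC)
o=np.zeros((500,800,3),np.uint8);o[:,:600]=a;o[:200,600:]=b
cv2.imwrite("pics/w5.png",o[:,:,::-1]);print(proj("wrist",st["eef_pos"],c))
```

```text
[ 468.84883851 -334.57368454   31.27002379] [-3.13799838e+00  2.55123702e-03 -3.03148993e+00] [-0.75351154  0.13863071  0.71682585]
[[282.23609686 241.44144947]]
```

View pics/w5.png

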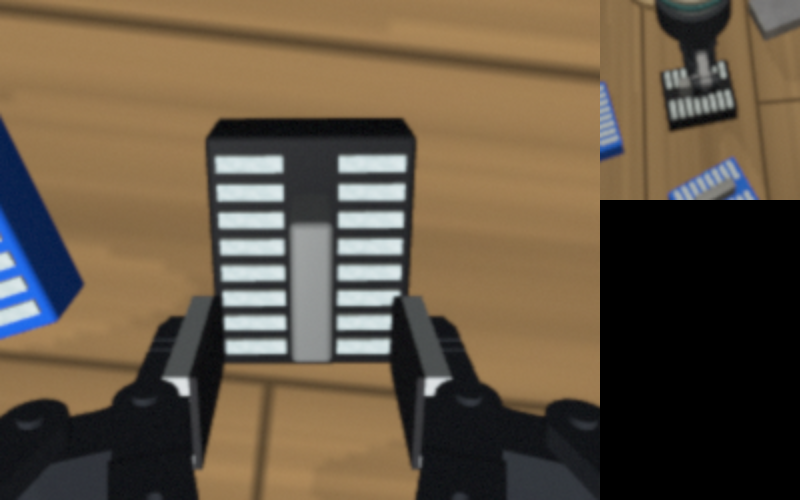

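The fingers straddle the fin, so I'll close and let them settle before lifting.

>>> play_rows(deltas=[0, 1, 3, 0, 0, 0, 0, 0, 1, 3, 0, 0, 0, 0, 0, 1, 3, 0, 0, 0, 0, 0, 1, 3, 0, 0, 0, 0, 0, 1, 3, 0, 0, 0, 0, 0, 1, 3, 0, 0, 0, 0])

```text
clock: 6.7
eef_pos: [468.5, -333.3, 27.8]
tool_rot: [-3.139, 0.002, -3.031]
force: [-0.0, -0.8, -0.3]
width: -0.3
gripper_force: 0.0
```

The fingers closed above the fin, since the images put the tips higher than the reported TCP. I'll go lower in steps and watch the force.

>>> play_rows(deltas=[0, 0, 0, 0, 0, 0, 0.5, 0, 0, 0, 0, 0, 0, 0.5, 0, 0, 4, 0, 0, 0, 0.5, 0, 0, 8, 0, 0, 0, 0.5, 0, 0, 11, 0, 0, 0, 0.5, 0, 0, 11, 0, 0, 0, 0.5])

```text
clock: 7.45
eef_pos: [468.2, -333.1, 16.4]
tool_rot: [-3.139, 0.001, -3.031]
force: [-0.2, -0.6, 0.6]
width: 43.1
gripper_force: 0.0
```

>>> play_rows(deltas=[0, 0, 0, 0, 0, 0, 0, 0, 0, 0, 0, 0, 0, 0, 0, 0, 0, 0, 0, 0, 0, 0, 0, 0, 0, 0, 0, 0, 0, 0, 0, 0, 0, 0, 0])

```text
clock: 8.07
eef_pos: [468.9, -332.9, 17.0]
tool_rot: [-3.139, 0.003, -3.031]
force: [0.5, 2.4, 4.4]
width: -0.3
gripper_force: 2.5
```

Run:
```python
from h import *
st=read_state();c=camera_info("wrist");im=get_image("wrist");s=get_image("side")
a=cv2.resize(im[110:360,130:430],(600,500));b=cv2.resize(s[270:370,207:307],(200,200),interpolation=cv2.INTER_CUBIC)
o=np.zeros((500,800,3),np.uint8);o[:,:600]=a;o[:200,600:]=b
cv2.imwrite("pics/w6.png",o[:,:,::-1]);print(st["width"],st["gripper_force"],proj("side",st["eef_pos"]))
```

```text
-0.2996128416884762 2.451540944748558 [[255.73273951 316.58664455]]
```

View pics/w6.png

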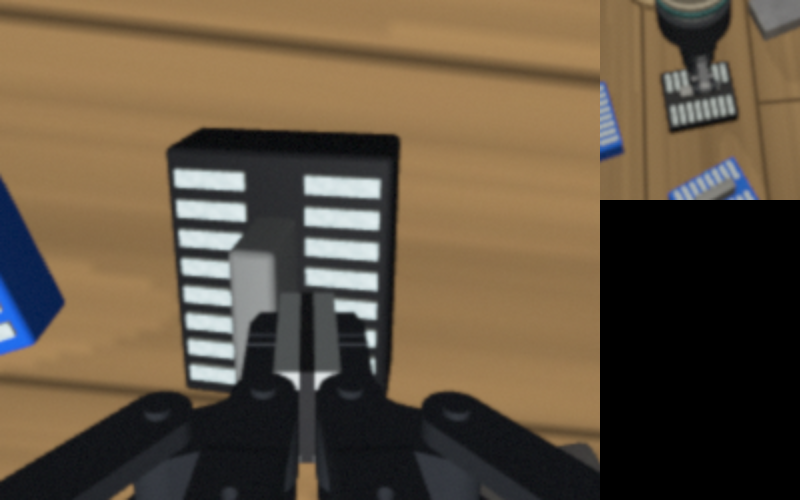

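Run:
```python
from h import *
im=cv2.imread("pics/w3.png");g=im[20:80:2,680:730:2].astype(int)
sat=g.max(2)-g.min(2)
for i,r in enumerate(g.mean(2).astype(int)): print(270+10+i,"".join(f"{v:4d}{'*' if q<22 else ' '}" for v,q in zip(r,sat[i])))
print("cols from",207+40)
c=camera_info("wrist");st=read_state();R0=R.from_euler("xyz",st["tool_rot"]).as_matrix()
T=np.array(c["T"]);print("cam in tool",np.round(R0.T@(T[:3,3]-st["eef_pos"]),1),np.round(R0.T@T[:3,:3],3).tolist())
o,d=ray("wrist",(283,256.5),c);o=R0.T@(o-st["eef_pos"]);d=R0.T@d
for x in (11,0,-11): t=(x-o[0])/d[0];print(x,np.round(o+t*d,1))
P3=np.array([471.03,-336.78,87.26]);R3=R.from_euler("xyz",[-3.1327,.0082,-3.0319]).as_matrix()
for q in [(0,0,0),(11,0,0),(-11,0,0),(11,0,-16),(-11,0,-16),(11,0,-33),(-11,0,-33)]:print(q,proj("side",P3+R3@np.array(q)))
```

```text
280   38*  22*  24*  24*  25*  27*  31*  35*  40*  50*  57*  59*  53*  43*  34*  28*  30*  59   88   98  101  101  104  107  107 
281   51   27*  23*  26*  26*  27*  34*  44*  58*  70*  77*  77*  68*  50*  36*  32*  31*  58   87   99  100  101  103  105  106 
282   61   30*  23*  24*  25*  30*  36*  47*  63*  73*  77*  78*  70*  50*  36*  30*  32*  59   87   98  101  101  103  106  107 
283   68   35*  23*  24*  27*  30*  36*  45*  60*  75*  81*  83*  77*  55*  36*  30*  39*  64   90   99  100  101  103  105  107 
284   74   40*  25*  23*  26*  27*  34*  47*  66*  87*  96*  98*  90*  65*  41*  43*  61   80   94   99  100  101  104  105  108 
285   79   46   24*  21*  25*  24*  29*  48*  75*  98* 107* 107*  99*  71*  48*  58   82   95   99  100   99  101  102  105  106 
286   90   64   37*  26*  23*  23*  30*  48*  76* 100* 108* 108* 102*  79*  52*  66   91  100  100   99  100  100  102  105  107 
287  100   84   61   35*  25*  29*  37*  49*  74*  99* 108* 109* 104*  87*  61*  69   93  100   99   99  100  100  102  105  106 
288  105   95   74   46*  27*  30*  37*  49*  71*  97* 107* 
[... 2581 characters left out ...]
20* 119* 126* 125* 120* 120* 123* 125* 123* 123* 123* 113*  92* 108* 143* 145* 100*  56*
309  116* 129* 134* 124* 120* 125* 127* 123* 124* 124* 125* 125* 126* 126* 125* 125* 123* 122* 111*  85*  78*  98*  99*  70*  45*
cols from 247
cam in tool [  82.8    0.5 -179. ] [[0.001, -0.947, -0.322], [1.0, 0.001, 0.0], [0.0, -0.322, 0.947]]
11 [ 11.    0.5 -41.2]
0 [  0.    0.5 -20.1]
-11 [-11.    0.5   0.9]
(0, 0, 0) [[256.02925951 303.40904108]]
(11, 0, 0) [[251.0234227  304.33820817]]
(-11, 0, 0) [[261.01837315 302.48297809]]
(11, 0, -16) [[250.70155566 300.71599323]]
(-11, 0, -16) [[260.83013018 298.84842384]]
(11, 0, -33) [[250.35005265 296.76026224]]
(-11, 0, -33) [[260.62457381 294.87958644]]
```

>>> play_rows(deltas=[0, 0, 0, 0, 0, 0, 0.5, 0, 0, 0, 0, 0, 0, 0.5, 0, 0, -40, 0, 0, 0, 0.5, 0, 0, -80, 0, 0, 0, 0, 0, 0, -103, 0, 0, 0, 0, 0, 0, -103, 0, 0, 0, 0, 0, 0, -103, 0, 0, 0, 0, 0, 0, -103, 0, 0, 0, 0])

```text
clock: 9.18
eef_pos: [467.4, -332.7, 118.5]
tool_rot: [-3.14, -0.0, -3.032]
force: [0.4, 0.8, 0.2]
width: -0.3
gripper_force: 0.0
```

Run:
```python
from h import *
import pickle
st=read_state();c=camera_info("wrist");im=get_image("wrist");s=get_image("side");pickle.dump((st,c,im,s),open("s7.pkl","wb"))
print(st["eef_pos"],st["tool_rot"],st["width"],proj("side",st["eef_pos"]))
a=cv2.resize(im[100:350,150:400],(500,500),interpolation=cv2.INTER_CUBIC);b=cv2.resize(s[270:345,220:295],(300,300),interpolation=cv2.INTER_CUBIC)
o=np.zeros((500,800,3),np.uint8);o[:,:500]=a;o[:300,500:]=b
cv2.imwrite("pics/w7.png",o[:,:,::-1])
```

```text
[ 467.39609524 -332.65519768  118.46554933] [-3.13987425e+00 -2.92739565e-05 -3.03172123e+00] -0.3278590648406084 [[253.83463663 294.73309913]]
```

View pics/w7.png

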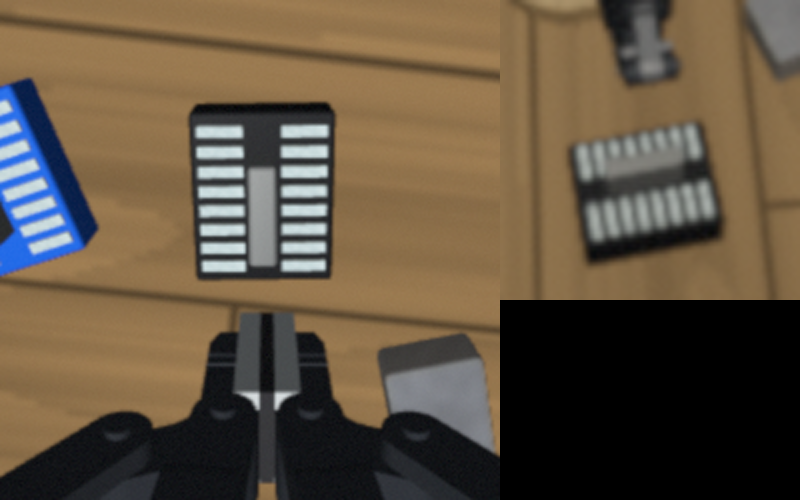

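The cassette is flat and back in place. The closed tips at wrist (283,256) and side (257,290) are clearly short of the reported TCP. I'll check whether the camera height or the tool length is off, using the known frame (64 mm) and fin (44 mm).

Run:
```python
from h import *
import pickle
st,c,im,s=pickle.load(open("s7.pkl","rb"))
W=lambda u,v:(150+u/2,100+v/2)
for dz in(0,28):
    f=lambda u,v,z:onz("wrist",W(u,v),z-dz,c)
    print(dz,"frame w",np.linalg.norm(f(198,277,28)-f(331,277,28)),np.linalg.norm(f(190,113,28)-f(334,113,28)),"len",np.linalg.norm(f(262,277,28)-f(262,113,28)),"fin",np.linalg.norm(f(262,267,54)-f(262,168,54)),"finw",np.linalg.norm(f(247,220,54)-f(277,220,54)),"c",(f(262,267,54)+f(262,168,54))/2)
# triangulate tip corners wrist x side
cs=camera_info("side")
R0=R.from_euler("xyz",st["tool_rot"]).as_matrix()
def tri(uw,us):
    (o1,d1),(o2,d2)=ray("wrist",uw,c),ray("side",us,cs);t=np.linalg.lstsq(np.c_[d1,-d2],o2-o1,rcond=None)[0]
    p,q=o1+d1*t[0],o2+d2*t[1];return np.round(R0.T@((p+q)/2-st["eef_pos"]),1),round(np.linalg.norm(p-q),1)
for us in [(251.8,290.5),(253,290.5),(255,290.3)]:print(us,tri((283,256),us))
```

```text
0 frame w 62.48827075448774 61.9536786210476 len 77.05933074362949 fin 43.01010835139826 finw 12.340293707550105 c [ 468.54407655 -333.82480578   54.        ]
28 frame w 68.98204883932517 68.3919019171456 len 85.06733268020552 fin 47.95708569631297 finw 13.759661287424125 c [ 478.15362188 -333.00622633   26.        ]
(251.8, 290.5) (array([  2.7,  -0.4, -22.1]), np.float64(3.2))
(253, 290.5) (array([  0.7,   0. , -19.4]), np.float64(1.7))
(255, 290.3) (array([ -2.7,   0.8, -15.4]), np.float64(1.1))
```

>>> play_rows(deltas=[6, 0, 0, 0, 0, 0, 0.28, 6, 0, 40, 0, 0, 0, 0.28, 6, 0, 75, 0, 0, 0, 0.28, 6, 0, 95, 0, 0, 0, 0.28, 6, 0, 100, 0, 0, 0, 0.28, 6, 0, 103, 0, 0, 0, 0.28, 6, 0, 106, 0, 0, 0, 0.28, 6, 0, 109, 0, 0, 0, 0.28, 6, 0, 109, 0, 0, 0, 0.28])

```text
clock: 10.4
eef_pos: [462.7, -333.9, 11.0]
tool_rot: [-3.139, 0.002, -3.031]
force: [-0.3, 0.9, -0.3]
width: 23.8
gripper_force: 0.0
```

>>> play_rows(deltas=[0, 1, 2, 0, 0, 0, 0.28, 0, 1, 4, 0, 0, 0, 0.28, 0, 1, 6, 0, 0, 0, 0.28, 0, 1, 6, 0, 0, 0, 0.28])

```text
clock: 10.9
eef_pos: [462.3, -332.9, 4.6]
tool_rot: [-3.139, 0.002, -3.031]
force: [0.7, -0.3, 0.6]
width: 24.1
gripper_force: 0.0
```

>>> play_rows(deltas=[0, 1, 6, 0, 0, 0, 0, 0, 1, 6, 0, 0, 0, 0, 0, 1, 6, 0, 0, 0, 0, 0, 1, 6, 0, 0, 0, 0])

```text
clock: 11.4
eef_pos: [462.9, -333.0, 0.6]
tool_rot: [-3.137, 0.004, -3.032]
force: [-2.3, -0.2, 15.5]
width: 10.4
gripper_force: 59.8
```

Gripped at width 10.4 with 60 N, so I'll lift.

>>> play_rows(deltas=[0, 0, -10, 0, 0, 0, 0, 0, 0, -40, 0, 0, 0, 0, 0, 0, -100, 0, 0, 0, 0, 0, 0, -160, 0, 0, 0, 0, 0, 0, -220, 0, 0, 0, 0, 0, 0, -260, 0, 0, 0, 0, 0, 0, -280, 0, 0, 0, 0, 0, 0, -280, 0, 0, 0, 0, 0, 0, -280, 0, 0, 0, 0])

```text
clock: 12.52
eef_pos: [461.0, -330.4, 277.4]
tool_rot: [-3.14, 0.0, -3.031]
force: [0.3, -0.2, -0.8]
width: 10.8
gripper_force: 59.0
```

```bash
cat > fit.py <<'E'
from h import *
import pickle
from scipy.optimize import least_squares
c1=pickle.load(open("w1.pkl","rb"));ct=camera_info("top");cs=camera_info("side")
ob=[("top",ct,(-95,115),(232,190.5)),("top",ct,(95,115),(219,264)),("top",ct,(95,-105),(114,256.5)),("top",ct,(-55,-70),(150,200)),("top",ct,(-55,30),(191.5,201.5)),("top",ct,(55,-70),(135,241)),
("side",cs,(-95,115),(282,180)),("side",cs,(95,-105),(223.5,106.5)),
("wrist",c1,(-95,115),(244,213)),("wrist",c1,(95,115),(207,128)),("wrist",c1,(-55,30),(283,189.5)),("wrist",c1,(55,30),(273,138)),("wrist",c1,(55,-70),(338,124))]
def res(p):
    O=np.array([p[0],p[1],130]);Rc=caseR(p[2])
    return np.concatenate([(proj(n,O+Rc@[*q,0],c)[0]-uv)*2 for n,c,q,uv in ob])
r=least_squares(res,[489,151,-.04],loss="soft_l1");print(np.round(r.x,3));print(np.round(r.fun.reshape(-1,2),0).tolist())
E
python3 - <<'E'
from fit import *
st=read_state();print(st["eef_pos"],st["tool_rot"],st["width"],st["gripper_force"],st["qpos"])
O=np.array([r.x[0],r.x[1],130]);Rc=caseR(r.x[2]);Rt=np.c_[Rc[:,0],-Rc[:,1],-Rc[:,2]]
for z in(120,60,-63.5):
    P=O+Rc@[5.6,-20,z];print(z,P,toolmove(P,Rt,st))
E
```

```text
[ 4.89479e+02  1.52503e+02 -5.00000e-02]
[[-1.0, -1.0], [-1.0, 0.0], [-8.0, 0.0], [-6.0, -3.0], [-1.0, -0.0], [-4.0, -1.0], [-0.0, 1.0], [-2.0, -3.0], [-5.0, 2.0], [-8.0, -1.0], [-0.0, 1.0], [-7.0, 0.0], [-1.0, -1.0]]
[ 460.98795221 -330.41751766  277.39384686] [-3.14040064e+00  9.34320199e-05 -3.03131565e+00] 10.784348969593012 58.95504176616669 [ 0.2448844   0.46071163  0.4992729   1.65212243 -0.24162112  1.08977502
  2.49369117]
120 [545.55199959 169.74881578 236.72304845] (array([-139.1,  487.9,   40.1]), array([-0.043,  0.523,  0.156]))
60 [515.58877508 171.23379952 184.76152423] (array([-109.5,  492.7,   92.1]), array([-0.043,  0.523,  0.156]))
-63.5 [453.91447128 174.29039107  77.80738686] (array([-48.5, 502.7, 199. ]), array([-0.043,  0.523,  0.156]))
```

>>> play_rows(deltas=[-139, 488, 0, -0.043, 0.523, 0.156, 0, -139, 488, 0, -0.043, 0.523, 0.156, 0, -139, 488, 0, -0.043, 0.523, 0.156, 0, -139, 488, 0, -0.043, 0.523, 0.156, 0, -139, 488, 0, -0.043, 0.523, 0.156, 0, -139, 488, 0, -0.043, 0.523, 0.156, 0, -139, 488, 20, -0.043, 0.523, 0.156, 0, -139, 488, 40, -0.043, 0.523, 0.156, 0, -139, 488, 40, -0.043, 0.523, 0.156, 0, -139, 488, 40, -0.043, 0.523, 0.156, 0])

```text
clock: 13.78
eef_pos: [545.4, 169.4, 235.6]
tool_rot: [-3.138, -0.525, 3.092]
force: [-0.0, -0.7, -1.0]
width: 10.7
gripper_force: 59.0
```

>>> play_rows(deltas=[0, 0, 0, 0, 0, 0, 0, 0, 0, 0, 0, 0, 0, 0, 0, 0, 0, 0, 0, 0, 0])

```text
clock: 14.15
eef_pos: [546.6, 167.9, 238.2]
tool_rot: [-3.14, -0.521, 3.089]
force: [0.8, 0.4, -1.4]
width: 10.4
gripper_force: 59.0
```

Run:
```python
from fit import *
st=read_state();c=camera_info("wrist");im=get_image("wrist");s=get_image("side");t=get_image("top")
pickle.dump((st,c,im,s,t),open("s8.pkl","wb"))
print(st["eef_pos"],st["tool_rot"],st["width"],st["qpos"])
O=np.array([r.x[0],r.x[1],130]);Rc=caseR(r.x[2]);Rt=np.c_[Rc[:,0],-Rc[:,1],-Rc[:,2]]
for z in(120,20,-63.5): print(toolmove(O+Rc@[5.6,-20,z],Rt,st))
print("bay corners in wrist",[np.round(proj("wrist",O+Rc@[x,y,0],c)[0]).tolist() for x,y in[(-55,-70),(-55,30),(55,30),(55,-70)]])
o=np.zeros((420,800,3),np.uint8);o[:,:560]=im;o[:200,560:]=cv2.resize(s[80:180,190:310],(240,200));o[210:410,560:]=cv2.resize(t[160:280,100:244],(240,200))
cv2.imwrite("pics/w8.png",o[:,:,::-1])
```

```text
[ 4.89479e+02  1.52503e+02 -5.00000e-02]
[[-1.0, -1.0], [-1.0, 0.0], [-8.0, 0.0], [-6.0, -3.0], [-1.0, -0.0], [-4.0, -1.0], [-0.0, 1.0], [-2.0, -3.0], [-5.0, 2.0], [-8.0, -1.0], [-0.0, 1.0], [-7.0, 0.0], [-1.0, -1.0]]
[546.60817818 167.88563404 238.18721591] [-3.13983942 -0.52085829  3.08910613] 10.409802347673388 [-0.46007675  0.84709263  0.4700326   1.1761572  -0.39476639  1.720627
  1.52636102]
(array([0.3, 1.8, 1.8]), array([-0.   ,  0.003, -0.003]))
(array([  0.5,   1.8, 101.8]), array([-0.   ,  0.003, -0.003]))
(array([  0.8,   1.9, 185.3]), array([-0.   ,  0.003, -0.003]))
bay corners in wrist [[332.0, 244.0], [237.0, 244.0], [231.0, 139.0], [337.0, 138.0]]
```

View pics/w8.png

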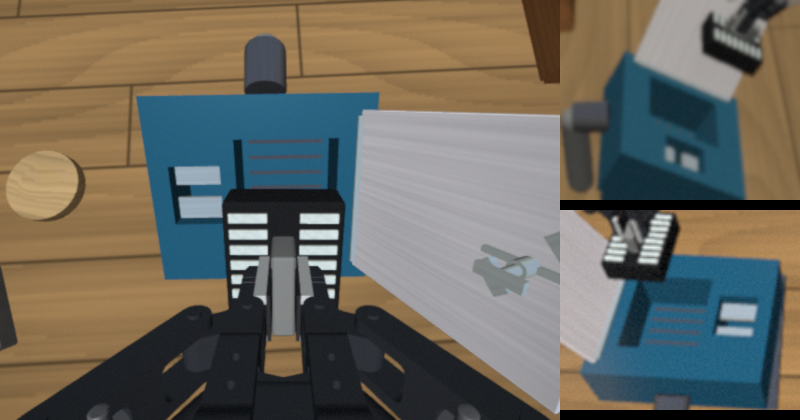

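>>> play_rows(deltas=[0.5, 2, 40, 0, 0.003, 0, 0, 0.5, 2, 80, 0, 0.003, 0, 0, 0.5, 2, 110, 0, 0.003, 0, 0, 0.5, 2, 130, 0, 0.003, 0, 0, 0.5, 2, 150, 0, 0.003, 0, 0, 0.5, 2, 165, 0, 0.003, 0, 0, 0.5, 2, 173, 0, 0.003, 0, 0, 0.5, 2, 175, 0, 0.003, 0, 0, 0.5, 2, 175, 0, 0.003, 0, 0])

```text
clock: 15.42
eef_pos: [459.3, 175.1, 86.4]
tool_rot: [-3.14, -0.524, 3.091]
force: [0.3, 0.2, -0.6]
width: 10.4
gripper_force: 59.0
```

```bash
python3 - <<'E' | tail -4
from fit import *
st=read_state();O=np.array([r.x[0],r.x[1],130]);Rc=caseR(r.x[2]);Rt=np.c_[Rc[:,0],-Rc[:,1],-Rc[:,2]]
print(toolmove(O+Rc@[5.6,-20,-65],Rt,st),np.round(Rc.T@(st["eef_pos"]-O),1),np.round(Rc.T@st["force"],1),st["width"])
E
```

```text
[ 4.89479e+02  1.52503e+02 -5.00000e-02]
[[-1.0, -1.0], [-1.0, 0.0], [-8.0, 0.0], [-6.0, -3.0], [-1.0, -0.0], [-4.0, -1.0], [-0.0, 1.0], [-2.0, -3.0], [-5.0, 2.0], [-8.0, -1.0], [-0.0, 1.0], [-7.0, 0.0], [-1.0, -1.0]]
(array([ 0.4, -1.1, 11.6]), array([-0.001, -0.   , -0.001])) [  5.2 -21.1 -53.4] [-0.6 -0.2 -0.4] 10.437469703750603
```

Inside the bay with no contact yet. I'll creep down to the floor.

>>> play_rows(deltas=[0, 0, 3, 0, 0, 0, 0, 0, 0, 6, 0, 0, 0, 0, 0, 0, 9, 0, 0, 0, 0, 0, 0, 11, 0, 0, 0, 0, 0, 0, 11, 0, 0, 0, 0])

```text
clock: 16.05
eef_pos: [453.5, 175.5, 77.1]
tool_rot: [-3.14, -0.524, 3.091]
force: [0.5, 1.1, 3.0]
width: 10.6
gripper_force: 59.5
```

>>> play_rows(deltas=[0, 0, 1.5, 0, 0, 0, 0, 0, 0, 1.5, 0, 0, 0, 0])

```text
clock: 16.3
eef_pos: [453.4, 175.7, 77.0]
tool_rot: [-3.141, -0.524, 3.092]
force: [1.0, 0.8, 9.6]
width: 10.7
gripper_force: 60.5
```

>>> play_rows(deltas=[0, 0, 0, 0, 0, 0, 0.38, 0, 0, 0, 0, 0, 0, 0.38, 0, 0, 0, 0, 0, 0, 0.38, 0, 0, -20, 0, 0, 0, 0.38, 0, 0, -60, 0, 0, 0, 0.38, 0, 0, -120, 0, 0, 0, 0.38, 0, 0, -180, 0, 0, 0, 0.38, 0, 0, -200, 0, 0, 0, 0.38, 0, 0, -200, 0, 0, 0, 0.38])

```text
clock: 17.42
eef_pos: [553.7, 170.3, 248.9]
tool_rot: [-3.14, -0.522, 3.091]
force: [-0.5, 0.2, -1.2]
width: 32.2
gripper_force: 0.0
```

```bash
python3 - <<'E' | tail -12
from fit import *
st=read_state();c=camera_info("wrist");im=get_image("wrist");s=get_image("side");t=get_image("top")
pickle.dump((st,c,im,s,t),open("s9.pkl","wb"))
print(st["eef_pos"],st["qpos"])
O=np.array([r.x[0],r.x[1],130]);Rc=caseR(r.x[2])
# pleats: white blobs inside bay region in top view (plane case z=-37), and in wrist
for n,img,cc in(("top",t,ct),("wrist",im,c)):
    poly=np.round([proj(n,O+Rc@[x,y,-10],cc)[0] for x,y in[(-55,-70),(-55,30),(55,30),(55,-70)]]).astype(np.int32)
    m=np.zeros(img.shape[:2],np.uint8);cv2.fillConvexPoly(m,poly,1)
    v=img.astype(int);w=((v.min(2)>100)&(v.max(2)-v.min(2)<40)&(m>0))
    ys,xs=np.nonzero(w);print(n,poly.tolist(),len(xs))
    if len(xs):
        L=[]
        for q in zip(xs,ys):
            o,d=ray(n,q,cc);o=Rc.T@(o-O);d=Rc.T@d;L.append((o+d*(-37-o[2])/d[2])[:2])
        L=np.array(L);print(np.percentile(L,[1,50,99],axis=0).round(0).tolist(),cv2.minAreaRect(L.astype(np.float32)))
E
```

```text
[ 4.89479e+02  1.52503e+02 -5.00000e-02]
[[-1.0, -1.0], [-1.0, 0.0], [-8.0, 0.0], [-6.0, -3.0], [-1.0, -0.0], [-4.0, -1.0], [-0.0, 1.0], [-2.0, -3.0], [-5.0, 2.0], [-8.0, -1.0], [-0.0, 1.0], [-7.0, 0.0], [-1.0, -1.0]]
[553.6865377  170.25235773 248.90708847] [-0.45386309  0.85261642  0.46865132  1.13218779 -0.39589655  1.75737405
  1.51628507]
top [[148, 201], [192, 204], [182, 246], [134, 243]] 569
[[-50.0, -49.0], [-14.0, -24.0], [21.0, 10.0]] ((-15.664926528930664, -19.38152313232422), (59.88522720336914, 74.16370391845703), 89.81011199951172)
wrist [[326, 235], [238, 235], [232, 135], [331, 135]] 1859
[[-48.0, -50.0], [-16.0, -22.0], [20.0, 6.0]] ((-14.99094009399414, -21.80989646911621), (58.06776428222656, 69.07610321044922), 89.9703369140625)
```

The cassette lies square in the bay at case (-15,-20), inside the ±30 limit. Next is the cover: I'll sweep it from behind its free edge with closed fingers at case x=50, clear of the stud.

```bash
cat > cs.py <<'E'
from h import *
O=np.array([489.5,152.5,130]);Rc=caseR(-.05);Rt=np.c_[Rc[:,0],-Rc[:,1],-Rc[:,2]]
def tip(x,y,z,st,Rw=Rt): # reported tip 27 behind TCP along tool z
    return toolmove(O+Rc@[x,y,z]+Rw[:,2]*27,Rw,st)
def cur(st):
    R0=R.from_euler("xyz",st["tool_rot"]).as_matrix()
    return np.round(Rc.T@(st["eef_pos"]-27*R0[:,2]-O),1)
E
python3 - <<'E'
from cs import *
st=read_state();print("tip case",cur(st))
for p in[(50,-21,240),(50,-225,240),(50,-225,138),(50,-196,138)]:print(p,*tip(*p,st))
E
```

```text
tip case [  5.7 -21.5 158.8]
(50, -21, 240) [ 44.5  -0.7 -81. ] [-0.002 -0.004 -0.001]
(50, -225, 240) [ 44.6 203.3 -81.3] [-0.002 -0.004 -0.001]
(50, -225, 138) [ 44.2 203.5  20.7] [-0.002 -0.004 -0.001]
(50, -196, 138) [ 44.2 174.5  20.7] [-0.002 -0.004 -0.001]
```

>>> play_rows(deltas=[22, 0, -45, 0, 0, 0, 0, 44, 0, -81, 0, 0, 0, 0, 44, 60, -81, 0, 0, 0, 0, 44, 120, -81, 0, 0, 0, 0, 44, 180, -81, 0, 0, 0, 0, 44, 203, -81, 0, 0, 0, 0, 44, 203, -81, 0, 0, 0, 0, 44, 203, -81, 0, 0, 0, 0])

```text
clock: 18.58
eef_pos: [555.8, 370.1, 331.4]
tool_rot: [3.137, -0.516, 3.09]
force: [0.4, -0.3, -0.9]
width: -0.3
gripper_force: 0.0
```

Run:
```python
from cs import *
st=read_state();print("tip case",cur(st),st["qpos"].round(2),st["force"])
for p in[(50,-225,138),(50,-196,138)]:print(p,*tip(*p,st))
```

```text
tip case [  52.9 -220.5  229.1] [-0.39  0.93 -0.31  0.66 -0.08  1.98  0.86] [ 0.37721343 -0.30888074 -0.94348772]
(50, -225, 138) [-2.1  4.  91.1] [ 0.005  0.007 -0.001]
(50, -196, 138) [ -2.1 -25.   90.9] [ 0.005  0.007 -0.001]
```

>>> play_rows(deltas=[0, 4, 40, 0, 0, 0, 0, 0, 4, 80, 0, 0, 0, 0, 0, 4, 91, 0, 0, 0, 0, 0, 4, 91, 0, 0, 0, 0, 0, 4, 91, 0, 0, 0, 0])

```text
clock: 19.2
eef_pos: [513.5, 377.5, 254.7]
tool_rot: [3.133, -0.511, 3.09]
force: [-0.1, 0.4, 1.0]
width: -0.1
gripper_force: 0.0
```

```bash
cat >> cs.py <<'E'
def rimpath(th,x=50):
    c,s=np.cos(th),np.sin(th)
    if th>np.pi/2: y,z=-90+190*c-6*s,190*s+6*c; return x,y-14.5,z-30
    return x,-90+160*c-6*s-14.5,160*s+6*c
E
python3 - <<'E'
from cs import *
st=read_state();print("tip case",cur(st),st["qpos"].round(2),st["force"].round(1))
for th in np.arange(2.03,.2,-.15):print(round(th,2),np.round(rimpath(th)),*tip(*rimpath(th),st))
E
```

```text
tip case [  51.6 -225.7  141.3] [-0.38  0.88 -0.33  0.99 -0.08  1.7   0.88] [-0.1  0.4  1. ]
2.03 [  50. -194.  138.] [ -1.3 -31.9   3.4] [ 0.009  0.012 -0.001]
1.88 [  50. -168.  149.] [ -1.5 -57.8  -8.4] [ 0.009  0.012 -0.001]
1.73 [  50. -141.  157.] [ -1.6 -85.3 -16.1] [ 0.009  0.012 -0.001]
1.58 [  50. -112.  160.] [  -1.7 -113.5  -19.6] [ 0.009  0.012 -0.001]
1.43 [ 50. -88. 159.] [  -1.7 -137.8  -19.2] [ 0.009  0.012 -0.001]
1.28 [ 50. -64. 155.] [  -1.7 -161.4  -15.2] [ 0.009  0.012 -0.001]
1.13 [ 50. -42. 147.] [  -1.6 -184.2   -7.6] [ 0.009  0.012 -0.001]
0.98 [ 50. -20. 136.] [  -1.5 -205.6    3.2] [ 0.009  0.012 -0.001]
0.83 [ 50.  -1. 122.] [  -1.4 -225.2   17.1] [ 0.009  0.012 -0.001]
0.68 [ 50.  16. 105.] [  -1.2 -242.4   33.8] [ 0.009  0.012 -0.001]
0.53 [50. 31. 86.] [  -1.  -257.    52.9] [ 0.009  0.012 -0.001]
0.38 [50. 42. 65.] [  -0.7 -268.5   73.9] [ 0.009  0.012 -0.001]
0.23 [50. 50. 42.] [  -0.5 -276.8   96.5] [ 0.009  0.012 -0.001]
```

>>> play_rows(deltas=[-1, -16, 3, 0, 0, 0, 0, -1, -32, 3, 0, 0, 0, 0, -1, -45, -3, 0, 0, 0, 0, -1, -58, -8, 0, 0, 0, 0, -1, -72, -12, 0, 0, 0, 0, -1, -85, -16, 0, 0, 0, 0, -1, -99, -18, 0, 0, 0, 0, -1, -113, -20, 0, 0, 0, 0])

```text
clock: 20.2
eef_pos: [516.3, 263.0, 269.7]
tool_rot: [3.135, -0.515, 3.091]
force: [0.4, 2.9, -1.6]
width: 0.1
gripper_force: 1.3
```

```bash
cat >> cs.py <<'E'
def covermask(img,n,c=None):
    v=img.astype(int);m=((v.max(2)-v.min(2)<22)&(v.min(2)>95)).astype(np.uint8)
    k,l,s,ce=cv2.connectedComponentsWithStats(m);i=1+np.argsort(-s[1:,4])[:5]
    return [(s[j].tolist(),ce[j].round(0).tolist()) for j in i]
E
python3 - <<'E'
from cs import *
st=read_state();print("tip case",cur(st),st["force"].round(1))
im=get_image("top");print(covermask(im,"top"));print(covermask(get_image("side"),"side"))
for th in (2.03,1.88,1.73,1.58,1.4):
    c,s=np.cos(th),np.sin(th);print(th,*[proj(n,O+Rc@[x,-90+190*c,190*s])[0].round().tolist() for n in("top","side") for x in(-80,80)])
E
```

```text
tip case [  51.7 -111.5  158.6] [ 0.4  2.9 -1.6]
[([12, 0, 548, 35, 17259], [297.0, 15.0]), ([68, 128, 74, 124, 3906], [112.0, 192.0]), ([518, 223, 42, 75, 3000], [539.0, 260.0]), ([325, 160, 32, 47, 879], [341.0, 183.0]), ([152, 210, 20, 28, 319], [162.0, 223.0])]
[([377, 75, 183, 345, 21815], [483.0, 246.0]), ([227, 53, 99, 77, 3907], [273.0, 90.0]), ([282, 256, 46, 30, 731], [304.0, 270.0]), ([333, 193, 26, 35, 500], [343.0, 212.0]), ([12, 38, 31, 56, 253], [27.0, 65.0])]
2.03 [74.0, 132.0] [38.0, 198.0] [302.0, 73.0] [255.0, 48.0]
1.88 [85.0, 128.0] [51.0, 195.0] [305.0, 75.0] [257.0, 49.0]
1.73 [98.0, 127.0] [66.0, 194.0] [307.0, 78.0] [258.0, 53.0]
1.58 [113.0, 127.0] [82.0, 194.0] [309.0, 83.0] [258.0, 58.0]
1.4 [131.0, 129.0] [103.0, 196.0] [309.0, 91.0] [258.0, 65.0]
```

>>> play_rows(deltas=[0, -12, 0, 0, 0, 0, 0, 0, -24, 0, 0, 0, 0, 0, 0, -36, 2, 0, 0, 0, 0, 0, -48, 4, 0, 0, 0, 0, 0, -60, 8, 0, 0, 0, 0, 0, -71, 12, 0, 0, 0, 0, 0, -82, 17, 0, 0, 0, 0, 0, -92, 23, 0, 0, 0, 0, 0, -102, 30, 0, 0, 0, 0, 0, -112, 37, 0, 0, 0, 0])

```text
clock: 21.55
eef_pos: [491.8, 152.6, 236.2]
tool_rot: [3.135, -0.515, 3.091]
force: [1.3, 1.7, 0.3]
width: 0.1
gripper_force: 0.8
```

Run:
```python
from cs import *
st=read_state();print("tip case",cur(st),st["force"].round(1))
im=get_image("top");print(covermask(im,"top")[1:3]);print(covermask(get_image("side"),"side")[1:3])
for th in (1.1,.95,.8,.65,.5):
    c,s=np.cos(th),np.sin(th);print(th,*[proj(n,O+Rc@[x,-90+190*c,190*s])[0].round().tolist() for n in("top","side") for x in(-80,80)])
```

```text
tip case [ 51.3   0.  120.1] [1.3 1.7 0.3]
[([518, 223, 42, 75, 3003], [539.0, 260.0]), ([325, 160, 33, 47, 879], [341.0, 183.0])]
[([282, 256, 46, 30, 730], [304.0, 270.0]), ([286, 53, 40, 33, 672], [306.0, 70.0])]
1.1 [162.0, 138.0] [139.0, 205.0] [308.0, 108.0] [255.0, 82.0]
0.95 [176.0, 144.0] [155.0, 211.0] [305.0, 117.0] [252.0, 92.0]
0.8 [189.0, 151.0] [170.0, 218.0] [302.0, 127.0] [249.0, 103.0]
0.65 [200.0, 159.0] [183.0, 225.0] [298.0, 137.0] [245.0, 114.0]
0.5 [209.0, 167.0] [194.0, 233.0] [294.0, 147.0] [241.0, 124.0]
```

>>> play_rows(deltas=[0, -9, 8, 0, 0, 0, 0, 0, -17, 17, 0, 0, 0, 0, 0, -25, 26, 0, 0, 0, 0, 0, -32, 36, 0, 0, 0, 0, 0, -38, 46, 0, 0, 0, 0, 0, -43, 57, 0, 0, 0, 0, 0, -48, 68, 0, 0, 0, 0, 0, -52, 79, 0, 0, 0, 0, 0, -52, 79, 0, 0, 0, 0])

```text
clock: 22.78
eef_pos: [449.4, 103.6, 166.9]
tool_rot: [3.135, -0.517, 3.091]
force: [-0.2, 0.3, 0.5]
width: -0.2
gripper_force: 0.0
```

Run:
```python
from cs import *
st=read_state();print("tip case",cur(st),(Rc.T@st["force"]).round(1))
```

```text
tip case [51.2 51.  40.2] [ 0.4 -0.3  0.3]
```

>>> play_rows(deltas=[0, -2, 6, 0, 0, 0, 0, 0, -3, 12, 0, 0, 0, 0, 0, -4, 18, 0, 0, 0, 0, 0, -4, 24, 0, 0, 0, 0, 0, -4, 30, 0, 0, 0, 0])

```text
clock: 23.4
eef_pos: [435.4, 100.9, 141.1]
tool_rot: [3.135, -0.515, 3.091]
force: [0.4, -0.5, 0.9]
width: -0.0
gripper_force: 0.3
```

Run:
```python
from cs import *
st=read_state();print("tip case",cur(st),(Rc.T@st["force"]).round(1))
t=get_image("top");v=t.astype(int);hs=cv2.cvtColor(t,cv2.COLOR_RGB2HSV)
for th in(0,.1,.2):
  c,s=np.cos(th),np.sin(th);print(th,[proj("side",O+Rc@[x,-90+190*c,190*s])[0].round(1).tolist() for x in(-80,80)],[proj("top",O+Rc@[x,-90+190*c,190*s])[0].round(1).tolist() for x in(-80,80)])
sd=get_image("side").astype(int)
w=((sd.max(2)-sd.min(2)<28)&(sd.min(2)>80))
ys,xs=np.nonzero(w[95:200,205:300]);print("side cover bbox",xs.min()+205,xs.max()+205,ys.min()+95,ys.max()+95,len(xs))
for u in range(225,290,8): col=np.nonzero(w[95:200,u])[0];print(u,(col+95).max() if len(col) else None,end="; ")
```

```text
tip case [50.4 54.4 10.9] [0.1 0.5 1. ]
0 [[277.1, 174.8], [224.6, 154.3]] [[223.9, 194.6], [212.2, 257.0]]
0.1 [[280.6, 170.2], [227.8, 149.2]] [[222.7, 189.4], [210.6, 252.5]]
0.2 [[284.1, 165.1], [231.0, 143.6]] [[220.6, 184.1], [208.0, 247.7]]
side cover bbox 205 282 95 194 1985
225 106; 233 151; 241 154; 249 161; 257 164; 265 164; 273 167; 281 170; 289 None;
```

>>> play_rows(deltas=[0, 0, 4, 0, 0, 0, 0, 0, 0, 8, 0, 0, 0, 0, 0, 0, 11, 0, 0, 0, 0, 0, 0, 11, 0, 0, 0, 0])

```text
clock: 24.0
eef_pos: [429.9, 101.4, 131.7]
tool_rot: [3.134, -0.515, 3.091]
force: [0.4, -0.1, 0.3]
width: -0.5
gripper_force: 0.0
```

>>> play_rows(deltas=[0, 0, 3, 0, 0, 0, 0, 0, 0, 6, 0, 0, 0, 0, 0, 0, 9, 0, 0, 0, 0, 0, 0, 9, 0, 0, 0, 0])

```text
clock: 24.5
eef_pos: [428.6, 101.5, 128.2]
tool_rot: [3.134, -0.509, 3.09]
force: [7.4, -3.6, 30.1]
width: 0.1
gripper_force: 14.8
```

Run:
```python
from cs import *
st=read_state();print("tip case",cur(st),(Rc.T@st["force"]).round(1))
sd=get_image("side").astype(int)
w=((sd.max(2)-sd.min(2)<28)&(sd.min(2)>80))
for u in range(225,290,8): col=np.nonzero(w[95:200,u])[0];print(u,(col+95).max() if len(col) else None,end="; ")
```

```text
tip case [49.9 54.2 -3.7] [ 8.5  3.3 29.8]
225 106; 233 157; 241 160; 249 163; 257 166; 265 169; 273 172; 281 166; 289 None;
```

The cover is shut: the edge pixels match angle 0 and the press was 30 N. That contact puts the true closed tip about 36.5 mm behind the reported TCP, which agrees with the grasp tests. I'll back off and hover over the stud.

```bash
sed -i 's/\b27\b/36.5/g' cs.py
python3 - <<'E'
from cs import *
st=read_state();print("tip case",cur(st))
for p in[(50,54,60),(0,70,90)]:print(p,*tip(*p,st))
E
```

```text
tip case [50.1 54.3  5.8]
(50, 54, 60) [ -0.3   0.5 -54.2] [ 0.008  0.014 -0.001]
(0, 70, 90) [-50.8 -15.2 -83.6] [ 0.008  0.014 -0.001]
```

>>> play_rows(deltas=[0, 0, -30, 0, 0, 0, 0, 0, 0, -80, 0, 0, 0, 0, -51, -15, -84, 0.008, 0.014, 0, 0.5, -51, -15, -84, 0.008, 0.014, 0, 0.5, -51, -15, -84, 0.008, 0.014, 0, 0.5, -51, -15, -84, 0.008, 0.014, 0, 0.5])

```text
clock: 25.3
eef_pos: [509.7, 82.3, 172.6]
tool_rot: [-3.141, -0.529, 3.092]
force: [0.0, 0.2, -0.0]
width: 42.6
gripper_force: 0.0
```

Run:
```python
from cs import *
import pickle
st=read_state();c=camera_info("wrist");im=get_image("wrist");s=get_image("side");pickle.dump((st,c,im,s),open("s10.pkl","wb"))
print("tip case",cur(st),st["qpos"].round(2),st["width"])
P=proj("wrist",[O+Rc@[0,70,40],O+Rc@[0,60,40],O+Rc@[0,80,40],O+Rc@[14,70,40],O+Rc@[-14,70,40]],c).round(1);print(P.tolist())
u,v=P[0].astype(int);g=cv2.cvtColor(im,cv2.COLOR_RGB2GRAY)[v-44:v+45:3,u-48:u+49:3]
print("u0",u-48,"v0",v-44)
for r in g:print("".join(f"{x:4d}" for x in r))
```

```text
tip case [ 0.6 69.  85.2] [ 0.01  0.8  -0.28  1.4   0.06  1.47  1.26] 42.62432981649986
[[280.9, 236.8], [296.2, 236.8], [265.6, 236.7], [280.9, 216.6], [280.9, 256.0]]
u0 232 v0 192
  64  63  60  63 163  58  96 172 170 172 170 172 172 172 171 172 173 174 172 173 173 174 175 175 175 174 175 175 176 176 175 175 174
  62  61  61  61 162  60  78 170 170 171 170 171 170 171 172 171 170 172 172 171 173 174 174 173 173 172 174 173 175 173 174 173 174
  60  60  59  61 167  62  83 173 172 172 172 173 173 173 174 173 165 163 165 170 174 175 174 174 175 176 173 175 174 174 176 174 174
  61  61  59  59 163  64  68 166 166 165 166 167 166 161 128 126 131 130 135 131 124 157 169 169 170 170 170 171 169 170 170 172 170
  61  59  61  59 150  62  66 166 168 168 168 167 157 132 129 132 134 131 133 132 129 130 126 169 169 171 170 170 172 171 172 171 171
  60  59  61  58 142  65  66 165 166 167 166 159 131 136 128 131 126  70 102 126 124 131 130 119 168 167 167 169 168 169 168 168 169
  60  61  59  60 134  71  64 167 170 170 169 125 132 125  50  93  94  45  75  89  52  73 130 129 147 174 175 174 175 17
[... 2372 characters left out ...]
165 167 166 167 166 166 165 129  12
  97  19  13  41  59 122  70  70 163 164 165 163 165 166 164 165 165 167 166 166 166 166 166 166 167 167 166 167 168 167 167 127  13
  80  16   7  43  61 122  71  65 165 166 168 167 167 168 168 167 168 168 169 169 169 167 168 167 166 167 168 165 165 166 165 124  14
  37  10   9  34  57 128  82  68 161 164 163 164 164 165 164 164 166 166 167 166 165 166 168 167 168 166 167 167 166 168 168  98  12
  21  12   8  30  59 110  87  62 159 162 162 162 163 163 164 163 164 164 164 165 165 165 166 167 165 166 166 166 166 167 167  97  11
  14  11   8  28  61 102  97  65 163 166 166 166 167 167 167 166 168 166 168 168 167 167 167 167 168 167 166 166 166 166 167  75  11
```

The wrist pixels show the head clearly, with the bar at (284.5,238.5) about 2 mm from the prediction, so the stud is at case (-1,68). I'll descend over it.

>>> play_rows(deltas=[1, 1, 25, 0, 0, 0, 0.5, 1, 1, 45, 0, 0, 0, 0.5, 1, 1, 55, 0, 0, 0, 0.5, 1, 1, 61, 0, 0, 0, 0.5, 1, 1, 61, 0, 0, 0, 0.5, 1, 1, 61, 0, 0, 0, 0.5])

```text
clock: 26.15
eef_pos: [479.7, 84.3, 120.2]
tool_rot: [-3.141, -0.527, 3.091]
force: [-0.2, 0.5, -0.1]
width: 42.5
gripper_force: 0.0
```

>>> play_rows(deltas=[0, 0, 0, 0, 0, 0, 0, 0, 0, 0, 0, 0, 0, 0, 0, 0, 0, 0, 0, 0, 0, 0, 0, 0, 0, 0, 0, 0])

```text
clock: 26.65
eef_pos: [479.5, 84.4, 120.1]
tool_rot: [-3.141, -0.527, 3.091]
force: [2.7, 1.1, 2.9]
width: 25.3
gripper_force: 58.7
```

Run:
```python
from cs import *
st=read_state();print("tip case",cur(st),(Rc.T@st["force"]).round(1),st["qpos"].round(2),st["width"])
```

```text
tip case [ 0.6 68.5 24.6] [-0.9 -1.3  3.9] [ 0.01  0.82 -0.28  1.53  0.06  1.32  1.25] 25.327168854089663
```

>>> play_rows(deltas=[0, 0, 3, 0, 0, 0, 0, 0, 0, 6, 0, 0, 0, 0, 0, 0, 9, 0, 0, 0, 0, 0, 0, 9, 0, 0, 0, 0])

```text
clock: 27.15
eef_pos: [475.8, 84.5, 113.2]
tool_rot: [-3.141, -0.526, 3.091]
force: [5.3, -0.1, 10.6]
width: 25.5
gripper_force: 60.0
```

Run:
```python
from cs import *
st=read_state();print("tip case",cur(st),(Rc.T@st["force"]).round(1),st["width"])
```

```text
tip case [ 0.5 68.6 16.8] [ 0.8 -0.2 11.9] 25.504772207646447
```

Pushed in 7.8 mm at 12 N. Now I'll turn it clockwise (+tool z).

>>> play_rows(deltas=[0, 0, 1, 0, 0, 0.17, 0, 0, 0, 1, 0, 0, 0.34, 0, 0, 0, 1, 0, 0, 0.51, 0, 0, 0, 1, 0, 0, 0.68, 0, 0, 0, 1, 0, 0, 0.85, 0, 0, 0, 1, 0, 0, 1.02, 0, 0, 0, 1, 0, 0, 1.19, 0, 0, 0, 1, 0, 0, 1.36, 0, 0, 0, 1, 0, 0, 1.51, 0, 0, 0, 1, 0, 0, 1.53, 0])

```text
clock: 28.4
eef_pos: [477.1, 85.9, 112.4]
tool_rot: [-2.62, -0.021, 1.556]
force: [7.5, 1.5, 12.0]
width: 25.7
gripper_force: 60.0
```

>>> play_rows(deltas=[0, 0, 0, 0, 0, 0, 0, 0, 0, 0, 0, 0, 0, 0])

```text
clock: 28.65
eef_pos: [477.1, 85.9, 112.4]
tool_rot: [-2.62, -0.023, 1.557]
force: [8.0, 2.5, 11.0]
width: 25.4
gripper_force: 60.0
```

Run:
```python
from cs import *
st=read_state();R0=R.from_euler("xyz",st["tool_rot"]).as_matrix()
print("tip case",cur(st),(Rc.T@st["force"]).round(1),(Rc.T@st["torque"]).round(2),st["width"],"turned",R.from_matrix(Rt.T@R0).as_rotvec().round(3),st["qpos"].round(2))
```

```text
tip case [-0.9 67.2 16.7] [-1.3 -2.9 13.5] [-0.52  0.57  0.32] 25.36639897529865 turned [-0.003 -0.     1.528] [-0.26  0.82  0.18  1.56 -0.21  1.3   0.01]
```

>>> play_rows(deltas=[0, 0, -3, 0, 0, 0, 0, 0, 0, -6, 0, 0, 0, 0, 0, 0, -9, 0, 0, 0, 0, 0, 0, -9, 0, 0, 0, 0, 0, 0, -9, 0, 0, 0, 0.5, 0, 0, -9, 0, 0, 0, 0.5, 0, 0, -9, 0, 0, 0, 0.5, 0, 0, -40, 0, 0, 0, 0.5, 0, 0, -75, 0, 0, 0, 0.5, 0, 0, -75, 0, 0, 0, 0.5])

```text
clock: 29.9
eef_pos: [513.8, 82.2, 177.3]
tool_rot: [-2.618, -0.02, 1.555]
force: [-0.6, 0.3, -0.5]
width: 42.8
gripper_force: 0.0
```

>>> play_rows(deltas=[0, 0, 0, 0, 0, 0, 0.5, 0, 0, 0, 0, 0, 0, 0.5])

```text
clock: 30.15
eef_pos: [510.5, 82.6, 175.1]
tool_rot: [-2.611, -0.02, 1.556]
force: [0.0, -0.4, 0.2]
width: 42.7
gripper_force: 0.0
```

Run:
```python
from cs import *
st=read_state();c=camera_info("wrist");im=get_image("wrist");print("tip case",cur(st),st["width"])
P=proj("wrist",[O+Rc@[-1,68,40],O+Rc@[13,68,40],O+Rc@[-1,82,40]],c).round(1);print(P.tolist())
u,v=P[0].astype(int);g=cv2.cvtColor(im,cv2.COLOR_RGB2GRAY)[v-40:v+41:4,u-40:u+41:4]
for r in g:print("".join(f"{x:4d}" for x in r))
b=cv2.cvtColor(im,cv2.COLOR_RGB2GRAY);m=np.zeros_like(b);cv2.circle(m,(int(u),int(v)),24,1,-1);ys,xs=np.nonzero((b<40)&(m>0))
print(len(xs),cv2.minAreaRect(np.c_[xs,ys].astype(np.float32)))
sd=get_image("side").astype(int);w=((sd.max(2)-sd.min(2)<28)&(sd.min(2)>80))
print([(u,(np.nonzero(w[95:200,u])[0]+95).max()) for u in range(233,275,8)])
```

```text
tip case [ 1.1 68.7 87.8] 42.72339097589692
[[286.5, 234.0], [265.3, 233.1], [285.6, 253.0]]
 173 174 170 177 177 175 173 170 179 172 171 170 173 178 172 174 175 172 173 171 167
 172 174 169 177 176 173 173 157 123 133 132 133 125 145 169 174 176 171 175 170 167
 172 176 169 177 177 172 148 133 133 133 118 133 133 132 126 172 174 170 175 168 167
 171 174 169 178 178 168 133 121  59  58  27  54  37 107 133 150 174 171 174 168 169
 169 172 171 173 177 136 128  44  54  57  28  54  40  38  86 130 175 172 176 168 168
 171 173 170 175 175 136  60  36  57  67  79  64  55  40  43 130 171 170 176 168 168
 169 174 169 176 174 130  70  83 128 131 128 130 126  87  47 100 169 171 176 166 169
 169 172 169 174 177 110  96 126 125 126 126 128 126 127 114  50 169 170 175 168 170
 170 172 168 173 175 104 127 127 127 128 128 127 129 127 127  55 168 170 176 168 171
 167 173 169 172 174  82 131 132 124 117 116 112 111  90  67  41 167 168 173 168 172
 169 171 169 173 173  62  25  23  23  23  21  25  27  24  25  36 167 168 172 167 172
 166 171 167 171 173 132  30  30  35  38  48  54  64  80  84  81 164 170
[... 316 characters left out ...]
  62  61  63  61  62  64  64  68  67
  66  65  66  65  62  65  64  63  64  63  63  62  62  62  61  60  62  61  60  61  49
  63  66  63  65  65  64  62  63  62  62  58  62  60  63  61  62  60  60  59  63  27
  87  91  85  70  66  82  94  95  92  68 106  97  99  89  87  85  80  82  78  77  31
  89  88  96 102 102  93  77  63  72  70 108 106 103 101 100  99  97 102  94  94  29
  90  86  97 101 102  99 100  97  98  70 109 106 106 100 100  98 101 103  95  94  25
265 ((285.99383544921875, 223.8892364501953), (27.735010147094727, 39.161834716796875), 86.8201675415039)
[(233, np.int64(156)), (241, np.int64(159)), (249, np.int64(163)), (257, np.int64(166)), (265, np.int64(169)), (273, np.int64(172))]
```

The bar now lies along the turned tool axis (about 1.5 rad), the head size and position match fully out, and the cover edge is shut. The robot is clear, so I'm handing in.

```bash
python3 -c "
from cell import *
print(finish_job())"
```

```text
the job is handed in; nothing more can be done
None
```

I handed in the job at about 30 s: the cassette is flat in the bay, the cover is shut, and the stud is locked and sprung back out. These were checked from camera pixels and force readings; the hand-in gave no verdict back.

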